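# Meter one dose from the bench dispenser into the small beaker

### The job

Stand the small beaker in the round nest of the dispenser's carriage and push the carriage fully home so that the beaker is under the nozzle. Then press the pump plunger all the way down until it seats firmly but not hard on its stop, hold it there for a good second, and let it rise gently under the fingers to the top. Leave the beaker upright in the nest under the nozzle.

Things in the scene. Friction and masses are not known exactly. Their poses are not given: they have to be found in the camera images.
- beaker: the loose small glass beaker, 60 mm tall, 48 mm wide over the body and 53 mm over the rim with a small spout lip, 40 to 80 g, standing upright on the worktop; the larger beaker (77 x 100 mm) is a bystander. Origin: centre of its underside, z up.
- dispenser: the bench dispenser, bolted down: foot plate 100 x 290 mm with low guide rails, white pump barrel with a thin steel spout, small reservoir bottle (112 mm tall) at x = +66, y = -70 mm. Origin on the worktop straight below the nozzle; its y axis runs along the rails, the pump axis at y = -70 mm, the carriage waiting at the open +y end; z up.
- nozzle (a point): the tip of the spout, pointing down, 84 mm above the worktop, on the dispenser's origin axis; the spout is 10 to 13 mm thick, its top at 103 mm, and runs from the nozzle to the pump.
- nest (a point): centre of the nest's floor on the carriage, 13 mm above the worktop: a grey ring with 54 mm inner and 62 mm outer width, 7 mm high, in which the small beaker stands with about 3 mm of play all round.
- push_tab (a point): middle of the top edge of the outer face of the upright grey push tab at the carriage's outer end, 58.5 mm above the worktop, 80 mm from the nest centre along the dispenser's +y. The tab is 36 mm wide, 10 mm thick and stands up from the carriage; push its outer face towards the dispenser's -y.
- carriage (a joint): slide of the carriage along the rails: 0 m is fully out (nest 125 mm from the nozzle), 0.125 m is fully home against its end stop (nest under the nozzle). It grows as the carriage is pushed towards the pump (dispenser's -y), needs about 2 to 3 N, and stays where it is left.
- plunger: the sprung plunger of the pump: a flat round grey head 40 mm across, 14 mm thick, on a steel stem. Origin: centre of the head's top face, 190 mm above the worktop when up. It moves straight down; its spring resists with 4 N at the top, at most 9 N at the end of the stroke. Let go suddenly it flies up (over 0.3 m/s), which harms the pump.
- barrel_top (a point): on the pump axis at the barrel's top, 131 mm up. Round it an aluminium sleeve with a soft rubber top is clamped: the plunger's stop, met 14 to 26 mm down. Its height differs each time and is not measured: feel for it (from there the force rises by some 5 N per mm). The plunger is seated while pressed with more than 12 N in all; more than 24 N harms the pump.
Things that resemble listed ones, but are neither listed nor needed, are in the scene too. There is more than one size of the beaker; the one meant has the size given above.

How it is judged:
By the outcome, as a careful person would: the job done as asked, in the order asked, and still so for the second after the job is handed in, with the robot touching nothing.
It also fails if it takes over 72 s, if anything falls off the work surface, if the arm or the gripper's body presses on something with over 40 N, if the wrist force passes 120 N, or if a joint passes its speed limit or range.

### The arm

A 6-joint arm with a two-finger parallel gripper is mounted at the origin on a cart in front of the work surface, level with it; the furniture and walls round the work are solid. World frame = base frame: x ahead of the robot, y to its left, z up, the work surface at z = 0. Lengths are in m, angles in rad, forces in N, time in s.
With the tool pointing down it reaches from about 0.15 to 0.775 m from the base axis. Payload 6.1 kg.
Tool frame: the origin (TCP) lies at the very end of the fingers, on their centre line; the grasp point (between the pads) lies 19 mm behind it (pinch_z is the z of the grasp point in the tool frame, in m); z points along the fingers, y is the line along which they close (so a half turn about z gives the same grasp; the last joint's range is limited). The gripper opens to 85 mm and grips with 20 to 120 N. Pads are 22 mm wide; open, the fingers measure 114 mm over their backs; the gripper's body (76 mm by 85 mm) begins 54 mm behind the grasp point. The pads swing forward as they close: fully open they stand 13 mm farther back than shut.
Start: joints at [-1.162, 0.126, -0.04, 1.405, 0, 1.571], TCP at [0.209, -0.482, 0.201] pointing down, gripper open.
Joint ranges: [-2.72, 2.72], [-0.95, 1.95], [-1.27, 1.35], [-1.78, 2.02], [-1.46, 1.47], [-3.14, 3.14]. Speed limits (rad/s): [2.39, 2.39, 3.01, 3.14, 3.14, 3.14].

### API

Orientations are given as a rotation vector (axis times angle).
In Python, from plant import * gives the robot as it stands.
- The arm moves only by the tool servo_tool, never from a script. Its argument "motion" is a list of rows, each a list of 2 entries, a list of its own where there are three numbers: the shift along the tool's x, y, z in m, then the turn about the tool's z in degrees. In form: [[[dx, dy, dz], twist], ...]. A call has 1 to 12 rows; each row shifts and turns the commanded pose from where the row before left it, along the tool's axes as they then stand; what a row does not reach is not made up. A row lasts 1/12 s, in which the tool goes at most 41.7 mm and 7.16 degrees, less where a joint would pass 70% of its speed; a pose out of reach is approached as far as the arm can. A call is refused whole if a number of a shift passes 0.0417 or a number of a turn 7.16, either way. A call with a gripper value outside its range is refused whole. "fingers" is the closure, from -1 (fully open) to 1 (shut), set as the call begins (left out, the last holds). The fingers move at their own pace and stop on an object; "squeeze" is the grip in N (left out, the last holds). Time passes only in rows, so rows that do not move let the fingers close. It gives the time, the measured TCP pose, the force, the opening and the grip force at its end, in the units of the state.
- get_state(): the state, without advancing time (a new reading comes with each control period).
- read_camera(name): name is "side" or "top"; returns a dict with "pixels" (420x560x3 uint8, red, green, blue), "vfov" (degrees; the focal length in pixels is half the picture's height over the tangent of half this angle, whatever the lens; pixels are square), "cx", "cy" (the principal point, pixels), "rvec" (rotation vector, rad) and "tvec" (3), from world to camera coordinates, as OpenCV has them. Camera axes: x right, y down, z forward; pixel columns grow to the right and rows downward; lengths in m; the calibration is good to about 2 mm. A picture is of the moment at which its call begins. There is no depth.
- close_job(): hands the job in; it is judged then, once.
The state is a dict: "t": time; "qpos": joint angles; "dq": joint speeds; "joint_efforts": joint torques, N m; "tcp_pos": TCP position; "eef_rot": TCP orientation; "wrist_force": force on the tool from outside, world axes, zero at the start; "moment": the same for the moment, N m; "grip_width": finger opening in m; "grasp_force": force on a finger pad.
Only numpy, scipy, OpenCV 4.12 (cv2) and the standard library are available. Lean on these libraries where they do the work, as an engineer would, in place of code of your own. Each camera call takes 0.05 s, during which the arm holds its last target. There are 200 camera calls.

## Working session

There is one attempt and no reset: what is moved stays moved. The work goes in short steps, Python scripts to look and compute and a tool call to move; the robot and the scene stay as the last step left them, time stands still between calls to the robot, and variables do not carry over. Pictures are saved under pics/ and viewed, at most 10 in all, crops included, and the job is handed in when it is done.

Besides the shell and the picture viewer there is one more tool, called after ">>>" by a JSON object that holds its "fn" and its "kwargs". servo_tool: Moves the arm, as the interface text tells. Its arguments: {"type":"object","properties":{"motion":{"type":"array","items":{"type":"array"}},"fingers":{"type":"number"},"squeeze":{"type":"number"}},"required":["motion"]}

```bash
mkdir -p pics; cat > h.py <<'E'
from plant import *
import numpy as np, cv2
def cam(n):
    c=read_camera(n); f=210/np.tan(np.radians(c['vfov'])/2)
    c['K']=np.array([[f,0,c['cx']],[0,f,c['cy']],[0,0,1.]]); c['R']=cv2.Rodrigues(np.array(c['rvec'],float))[0]; c['t']=np.array(c['tvec'],float); return c
def ray(c,u,v):
    d=c['R'].T@np.linalg.solve(c['K'],[u,v,1.]); return -c['R'].T@c['t'],d
def onz(c,u,v,z):
    o,d=ray(c,u,v); return o+d*(z-o[2])/d[2]
def proj(c,p):
    q=c['K']@(c['R']@np.array(p,float)+c['t']); return q[:2]/q[2]
def save(c,n,box=None,s=1):
    im=np.ascontiguousarray(c['pixels'][:,:,::-1])
    if box: im=im[box[1]:box[3],box[0]:box[2]]
    cv2.imwrite('pics/'+n,cv2.resize(im,None,fx=s,fy=s,interpolation=cv2.INTER_CUBIC))
E
python3 - <<'E'
from h import *
import pickle
for n in('side','top'):
    c=cam(n);save(c,n+'1.png',None,1.4);pickle.dump(c,open(n+'.pkl','wb'));print(n,c['vfov'],c['cx'],c['cy'],-c['R'].T@c['t'],c['R'][2])
print(get_state())
E
```

```text
side 52.93407549466063 277.6246424802376 212.27758442929516 [0.4985556  0.9984029  0.53815623] [ 0.0347544  -0.90807849 -0.41735547]
top 44.94397695378265 284.0377051332585 212.70754758016514 [0.3151924  0.10415558 1.24683532] [ 0.19515751 -0.0226226  -0.98051097]
{'t': 0.1, 'qpos': array([-1.16199244e+00,  1.26324721e-01, -4.04762543e-02,  1.40539359e+00,
        2.34404999e-05,  1.57083179e+00]), 'dq': array([ 0.00083749, -0.00176943,  0.00426332,  0.00060411, -0.00147391,
        0.00025992]), 'joint_efforts': array([ 8.81819487e-04, -4.36908531e+01,  3.53604412e+01,  1.37806608e-02,
        5.86458123e-05,  1.13984854e-06]), 'tcp_pos': array([ 0.20854426, -0.48137395,  0.2008178 ]), 'eef_rot': array([-3.07485871e+00, -6.37352055e-01,  4.09623473e-04]), 'wrist_force': array([ 0.18965379, -1.00973977, -0.31475271]), 'moment': array([ 0.02129488, -0.00507593, -0.0445188 ]), 'grasp_force': 0.0, 'grip_width': 0.08543386580336272}
```

View pics/side1.png

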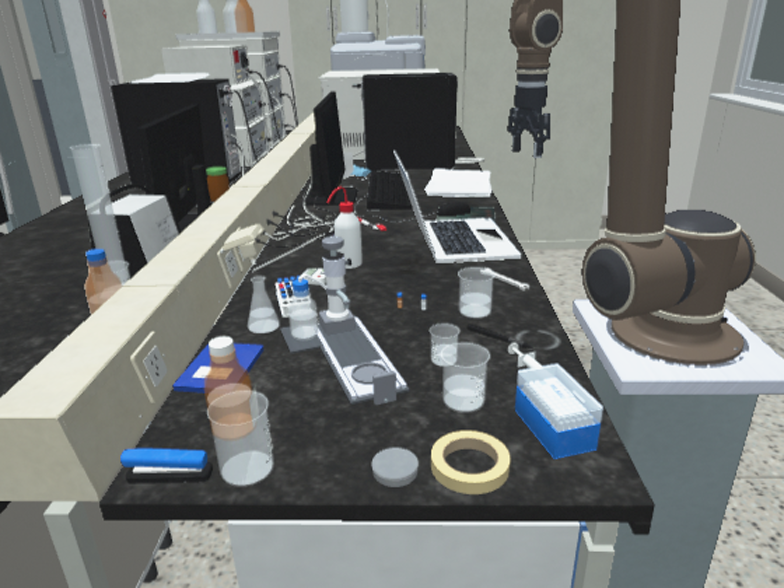

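View pics/top1.png

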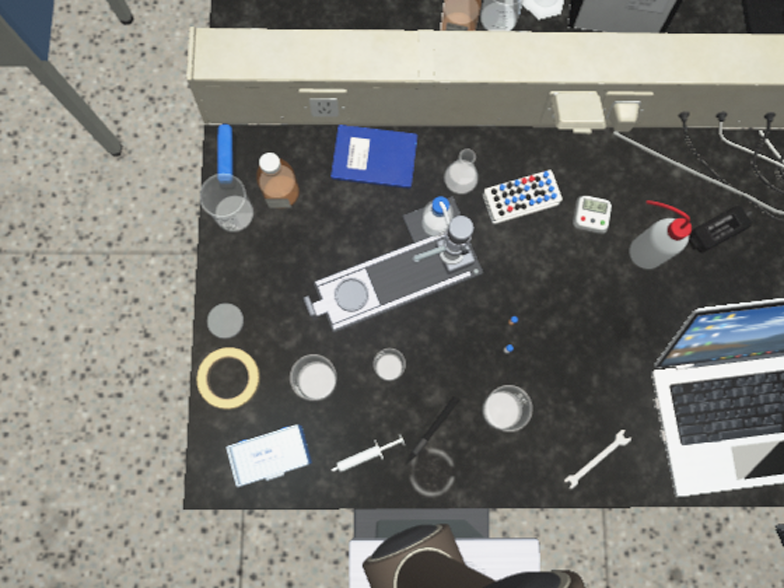

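Side (shown at 1.4×): the dispenser runs from (375,385) at the tab to (333,245) at the plunger, with a small beaker at (444,345). Top: nest at (351,295), plunger at (461,229). Beaker candidates in the top view are (389,365) small, (313,378) large and (508,408) large. The one at (389,365) looks smallest, so I'll measure it and confirm in a crop.

```bash
python3 - <<'E'
from h import *
import pickle
T=pickle.load(open('top.pkl','rb'));S=pickle.load(open('side.pkl','rb'))
save(T,'topc.png',(205,145,355,285),4)
save(S,'sidec.png',(215,160,355,300),4)
for n,(u,v) in dict(small=(389,365),l1=(313,378),l2=(508,408)).items(): print(n,onz(T,u/1.4,v/1.4,0.03))
print('nest',onz(T,351/1.4,295/1.4,.013),'plunger',onz(T,461/1.4,228/1.4,.19),'tab',onz(T,309/1.4,305/1.4,.0585))
print('side small base',onz(S,444/1.4,362/1.4,0))
E
```

```text
small [0.43996017 0.0912976  0.03      ]
l1 [0.41793257 0.22075504 0.03      ]
l2 [ 0.3666157  -0.11088451  0.03      ]
nest [0.56570932 0.15822965 0.013     ] plunger [ 0.63594543 -0.01880095  0.19      ] tab [0.53906747 0.22725221 0.0585    ]
side small base [0.43866768 0.10215459 0.        ]
```

View pics/topc.png

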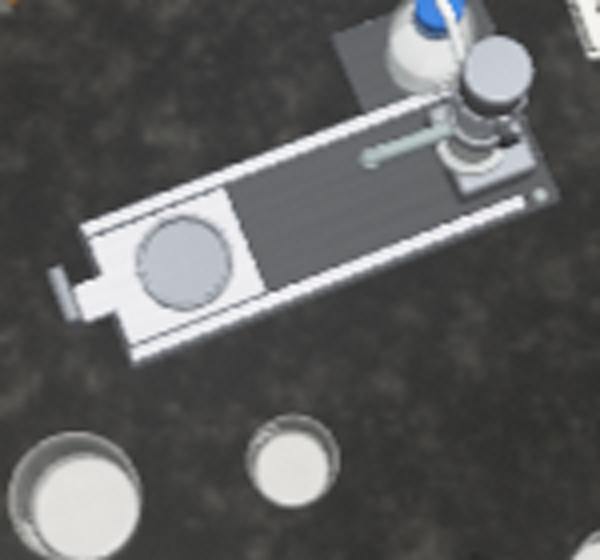

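View pics/sidec.png

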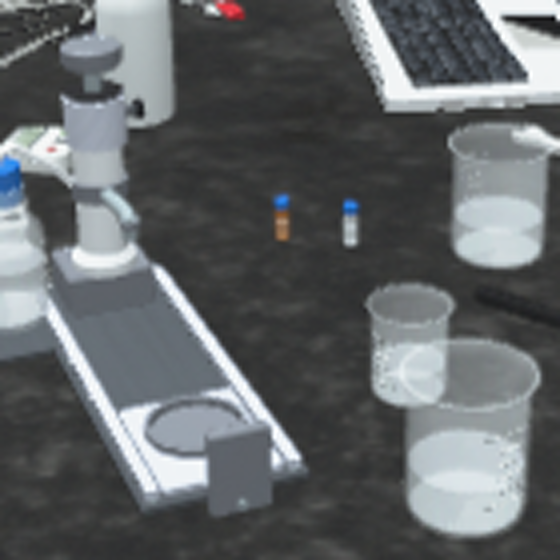

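The crops show the nest at crop (184,263), the nozzle at (370,158), the plunger head at (498,74), the tab at about (64,293), and the small beaker's rim at (293,461). That beaker's rim is about 93 px wide, against 132 px for its larger neighbour, so it is the 53 mm one. Next I'll check sizes and fit the dispenser frame.

```bash
cat > m.py <<'E'
from h import *
import pickle
T=pickle.load(open('top.pkl','rb'));S=pickle.load(open('side.pkl','rb'))
t=lambda u,v,z:onz(T,205+u/4,145+v/4,z)
s=lambda u,v,z:onz(S,215+u/4,160+v/4,z)
E
python3 - <<'E'
from m import *
np.set_printoptions(precision=4,suppress=True)
print('beaker rim',t(293,461,.06),'w',np.linalg.norm(t(247,461,.06)-t(340,461,.06)),'side rim',s(411,305,.06),'w',np.linalg.norm(s(367,305,.06)-s(455,305,.06)))
N=t(184,263,.02);P=t(498,74,.19);Z=t(368,158,.09)
print('nest',N,'side',s(200,428,.02)); print('plunger',P,'side',s(92,50,.19)); print('noz',Z)
d=N-P;d[2]=0;print('dist nest-pl (0.195)',np.linalg.norm(d),d/np.linalg.norm(d),'yaw of +y',np.degrees(np.arctan2(d[1],d[0])))
for a,b,z in (((80,228),(440,90),.012),((134,362),(522,206),.012)):
    e=t(*a,z)-t(*b,z);print('rail',np.degrees(np.arctan2(e[1],e[0])),np.linalg.norm(e))
u=d/np.linalg.norm(d);print('O from pl',P+.07*u,'from nest',N-.125*u)
print('tab pred',N+.08*u,'tab meas',t(52,270,.0585),t(70,320,.0585),'side',s(208,432,.0585),s(270,424,.0585))
E
```

```text
beaker rim [0.438  0.0907 0.06  ] w 0.05440476382044362 side rim [0.4379 0.0984 0.06  ] w 0.052739719385872685
nest [0.5642 0.1572 0.02  ] side [0.5625 0.1715 0.02  ]
plunger [ 0.6345 -0.0192  0.19  ] side [ 0.6335 -0.0001  0.19  ]
noz [0.6131 0.0468 0.09  ]
dist nest-pl (0.195) 0.18994335516500963 [-0.3701  0.929   0.    ] yaw of +y 111.72161731980127
rail 111.7077950163479 0.24253354408653477
rail 112.26989389882449 0.26031465608493576
O from pl [0.6086 0.0458 0.19  ] from nest [0.6105 0.0411 0.02  ]
tab pred [0.5346 0.2315 0.02  ] tab meas [0.552  0.234  0.0585] [0.5219 0.2227 0.0585] side [0.5533 0.2369 0.0585] [0.5206 0.2293 0.0585]
```

```bash
python3 - <<'E'
from m import *
np.set_printoptions(precision=4,suppress=True)
st=get_state();R=cv2.Rodrigues(st['eef_rot'])[0];print(R)
p=st['tcp_pos']
for k in(-1,0,1): print(proj(S,p+R@[0,k*.05,-.013]),proj(T,p))
save(S,'tip.png',(350,50,410,120),6)
def tri(a,b):
    o1,d1=ray(T,205+a[0]/4,145+a[1]/4);o2,d2=ray(S,215+b[0]/4,160+b[1]/4)
    x=np.linalg.lstsq(np.c_[d1,-d2],o2-o1,rcond=None)[0];A=o1+x[0]*d1;B=o2+x[1]*d2;return (A+B)/2,np.linalg.norm(A-B)
for n,a,b in (('rim',(293,461),(411,305)),('nest',(184,263),(200,426)),('pl',(498,74),(92,48)),('tabL',(52,270),(208,432)),('tabR',(70,320),(270,424))):print(n,*tri(a,b))
E
```

```text
[[ 0.9176  0.3975 -0.0005]
 [ 0.3975 -0.9176  0.0013]
 [ 0.     -0.0014 -1.    ]]
[383.0682 121.2967] [564.4408 367.0102]
[374.6854 118.4912] [564.4408 367.0102]
[366.7728 115.843 ] [564.4408 367.0102]
rim [0.4379 0.0907 0.056 ] 0.0009798835578557034
nest [0.5646 0.1576 0.0129] 0.002131028333375926
pl [ 0.6361 -0.0199  0.1845] 8.576291543241009e-05
tabL [0.553  0.2342 0.0567] 0.0010703122082979918
tabR [0.5216 0.2231 0.0548] 0.0017609444241432034
```

View pics/tip.png

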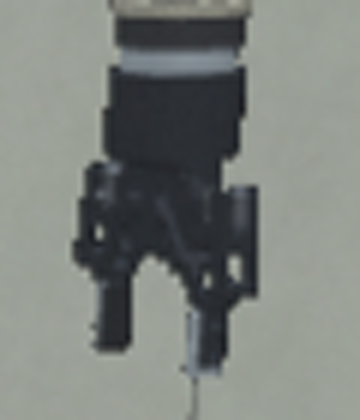

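>>> {"fn": "servo_tool", "kwargs": {"motion": [[[0,0,-0.04],0],[[0,0,-0.04],0],[[0.01,-0.01,-0.035],0],[[0.029,-0.0287,0],0],[[0.029,-0.0287,0],0],[[0.029,-0.0287,0],0],[[0.029,-0.0287,0],0],[[0.029,-0.0287,0],0],[[0.029,-0.0287,0],0],[[0.029,-0.0287,0],0],[[0.029,-0.0287,0],0],[[0.029,-0.0287,0],0]], "fingers": -1}}

```text
t: 1.1
tcp_pos: [0.3506, -0.1259, 0.3164]
eef_rot: [3.076, 0.637, 0.0]
wrist_force: [1.7, -0.6, 0.7]
grip_width: 0.0853
grasp_force: 0.0
```

```bash
python3 - <<'E'
from plant import *
s=get_state();print(s['t'],s['qpos'],s['tcp_pos'],s['eef_rot'])
E
```

```text
1.1 [-3.44657828e-01 -1.32215020e-01 -4.29025869e-02  1.66000631e+00
 -2.55536394e-07  2.38862709e+00] [ 0.35063015 -0.12587148  0.31641   ] [3.07629826e+00 6.36911444e-01 1.37087855e-04]
```

>>> {"fn": "servo_tool", "kwargs": {"motion": [[[0.0277,-0.0273,0],0],[[0.0277,-0.0273,0],0],[[0.0277,-0.0273,0],0],[[0.0277,-0.0273,0],0],[[0.0277,-0.0273,0],0],[[0.0277,-0.0273,0],0],[[0,0,0.02],-7.1],[[0,0,0.02],-7.1],[[0,0,0.02],-7.1],[[0,0,0.02],-7.1],[[0,0,0.02],-7.1],[[0,0,0.02],-7.1]]}}

```text
t: 2.1
tcp_pos: [0.4377, 0.0886, 0.1951]
eef_rot: [-2.629, -1.72, 0.001]
wrist_force: [0.4, 0.1, 0.2]
grip_width: 0.0856
grasp_force: 0.0
```

>>> {"fn": "servo_tool", "kwargs": {"motion": [[[0,0,0.015],-7.1],[[0,0,0.015],-7.1],[[0,0,0.015],-7.1],[[0,0,0.015],-7.1],[[0,0,0.015],-7.1],[[0,0,0.015],-7.1],[[0,0,0],-3.3],[[0,0,0],0]]}}

```text
t: 2.77
tcp_pos: [0.437, 0.0883, 0.1052]
eef_rot: [-1.756, -2.603, 0.003]
wrist_force: [0.5, -0.1, -0.2]
grip_width: 0.085
grasp_force: 0.0
```

```bash
python3 - <<'E'
from h import *
np.set_printoptions(precision=4,suppress=True)
s=get_state();R=cv2.Rodrigues(s['eef_rot'])[0];print(s['t'],s['qpos'],s['tcp_pos'],R)
S=cam('side');T=cam('top');p=s['tcp_pos']
for k in(-1,1): print(proj(S,p+R@[0,k*.05,-.013]),proj(T,p+R@[0,k*.05,-.013]))
a=S['pixels'][170:310,250:400][:,:,::-1];b=T['pixels'][180:320,200:350][:,:,::-1]
cv2.imwrite('pics/both.png',np.vstack([cv2.resize(x,None,fx=2.14*2 if 0 else 2.14,fy=2.14,interpolation=2) for x in(a,b)]) if 0 else np.hstack([cv2.resize(x,(400,373),interpolation=2) for x in(a,b)]))
E
```

```text
2.7667 [ 0.1995 -0.0019 -0.3882  1.1874  0.      1.3863] [0.437  0.0883 0.1052] [[-0.3746  0.9272 -0.0028]
 [ 0.9272  0.3746 -0.0006]
 [ 0.0005 -0.0028 -1.    ]]
[337.1434 209.0363] [288.1051 278.9099]
[298.851 216.148] [271.2178 237.3855]
```

View pics/both.png

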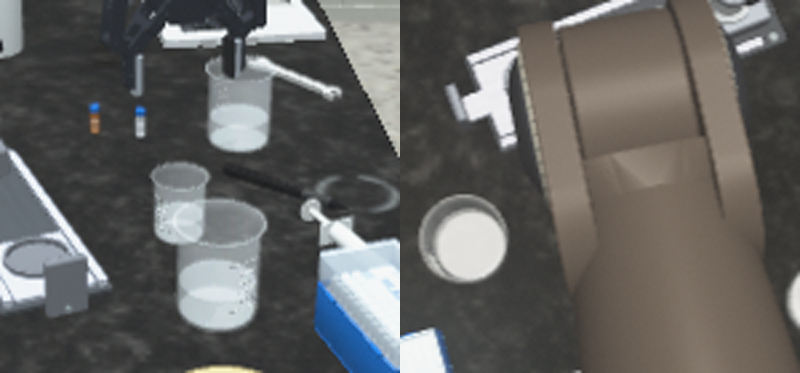

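Left half of the picture: the fingers (tips at about (137,95) and (236,76)) are above and behind the small beaker at (180,200). The large beaker stands clear at (218,265). I'm going down to centre the beaker with two crossed grips.

>>> {"fn": "servo_tool", "kwargs": {"motion": [[[0.003,0,0.017],0],[[0,0,0.02],0],[[0,0,0.02],0],[[0,0,0.018],0],[[0,0,0.01],0],[[0,0,0.0],0]]}}

```text
t: 3.37
tcp_pos: [0.4357, 0.0911, 0.0199]
eef_rot: [-1.759, -2.601, 0.003]
wrist_force: [-1.0, -0.1, -0.3]
grip_width: 0.0854
grasp_force: 0.0
```

>>> {"fn": "servo_tool", "kwargs": {"motion": [[[0,0,0],0],[[0,0,0],0],[[0,0,0],0],[[0,0,0],0],[[0,0,0],0],[[0,0,0],0],[[0,0,0],0],[[0,0,0],0]], "fingers": 1, "squeeze": 20}}

```text
t: 4.03
tcp_pos: [0.4382, 0.0916, 0.0231]
eef_rot: [1.758, 2.601, 0.003]
wrist_force: [-0.6, -0.7, 5.5]
grip_width: 0.0501
grasp_force: 19.9
```

```bash
python3 - <<'E'
from h import *
S=cam('side');save(S,'grip1.png',(255,180,375,280),5)
E
```

```text
(no output)
```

View pics/grip1.png

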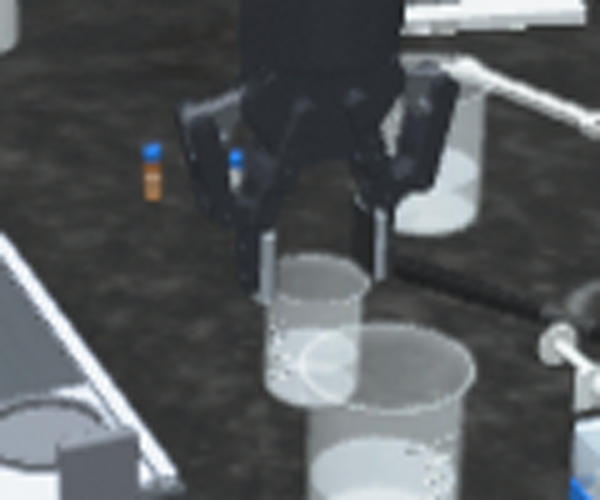

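The grip picture shows the fingertips only about 15 mm below the rim (left tip at crop (262,300), rim at about y=270), and the width reads 50.1 mm. That is the rim, so it's too high. I'll open, turn 90°, go lower and grip again.

>>> {"fn": "servo_tool", "kwargs": {"motion": [[[0,0,0],0],[[0,0,0],0],[[0,0,0],0],[[0,0,0],0],[[0,0,0],0],[[0,0,0],0],[[0,0,0],-7],[[0,0,0],-7],[[0,0,0],-7],[[0,0,0],-7],[[0,0,0],-7],[[0,0,0],-7]], "fingers": -1}}

```text
t: 5.08
tcp_pos: [0.4369, 0.0913, 0.0214]
eef_rot: [-0.699, -3.063, 0.0]
wrist_force: [-0.3, -0.4, 0.3]
grip_width: 0.0857
grasp_force: 0.0
```

>>> {"fn": "servo_tool", "kwargs": {"motion": [[[0,0,0.002],-7],[[0,0,0.002],-7],[[0,0,0.002],-7],[[0,0,0.002],-7],[[0,0,0.001],-7],[[0,0,0.001],-7],[[0,0,0],-6],[[0,0,0],0]]}}

```text
t: 5.75
tcp_pos: [0.4368, 0.0913, 0.0113]
eef_rot: [0.601, -3.083, -0.0]
wrist_force: [0.7, -0.2, -0.5]
grip_width: 0.0852
grasp_force: 0.0
```

>>> {"fn": "servo_tool", "kwargs": {"motion": [[[0,0,0],0],[[0,0,0],0],[[0,0,0],0],[[0,0,0],0],[[0,0,0],0],[[0,0,0],0],[[0,0,0],0],[[0,0,0],0]], "fingers": 1, "squeeze": 20}}

```text
t: 6.42
tcp_pos: [0.4373, 0.0915, 0.0119]
eef_rot: [-0.597, 3.084, 0.0]
wrist_force: [-0.6, 0.8, 6.1]
grip_width: 0.05
grasp_force: 20.4
```

>>> {"fn": "servo_tool", "kwargs": {"motion": [[[0,0,-0.01],0],[[0,0,-0.02],0],[[0,0,-0.02],0],[[-0.01,0.001,-0.015],0],[[-0.02,0.002,0],0],[[-0.025,0.0025,0],0],[[-0.025,0.0025,0],0],[[-0.025,0.0025,0],0],[[-0.02,0.002,0],0],[[-0.0177,0.002,0],0],[[0,0,0],0],[[0,0,0],0]], "squeeze": 28}}

```text
t: 7.42
tcp_pos: [0.5638, 0.1581, 0.076]
eef_rot: [0.597, -3.083, 0.001]
wrist_force: [0.2, 0.2, -0.3]
grip_width: 0.0494
grasp_force: 29.2
```

```bash
python3 - <<'E'
from h import *
np.set_printoptions(precision=4,suppress=True)
s=get_state();print(s['tcp_pos'],s['wrist_force'],cv2.Rodrigues(s['eef_rot'])[0])
S=cam('side');save(S,'carry.png',(215,170,335,270),5)
E
```

```text
[0.5638 0.1581 0.076 ] [ 0.1555  0.2113 -0.2721] [[-0.9276 -0.3736 -0.0015]
 [-0.3736  0.9276 -0.0006]
 [ 0.0016 -0.     -1.    ]]
```

View pics/carry.png

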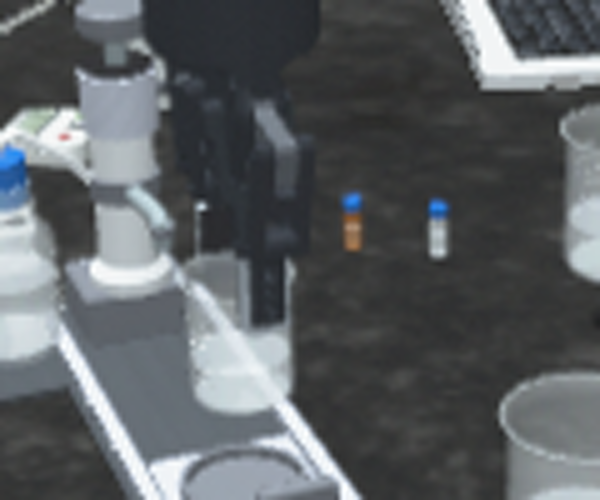

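The carry picture shows the beaker held upright over the nest: base centre at about crop (242,388), nest at about (245,477). Next is a relative check by projection.

```bash
python3 - <<'E'
from m import *
b=proj(S,(.5638,.1581,.0645));print('pred base',b,'obs',(215+242/5,170+388/5))
for dy in(0,.005,.01):print('nest pred y+',dy,proj(S,(.5643,.158+dy,.02)))
print('obs nest (265,266.5),(264,265.4)')
E
```

```text
pred base [264.04433274 247.21776261] obs (263.4, 247.6)
nest pred y+ 0 [264.53904381 263.90664704]
nest pred y+ 0.005 [264.41902669 265.04850987]
nest pred y+ 0.01 [264.29788902 266.20103369]
obs nest (265,266.5),(264,265.4)
```

>>> {"fn": "servo_tool", "kwargs": {"motion": [[[-0.001,0.001,0.01],0],[[0,0,0.015],0],[[0,0,0.012],0],[[0,0,0.005],0],[[0,0,0.0],0],[[0,0,0.002],0],[[0,0,0.002],0],[[0,0,0.002],0],[[0,0,0],0]]}}

```text
t: 8.22
tcp_pos: [0.5646, 0.1594, 0.0286]
eef_rot: [-0.597, 3.084, 0.0]
wrist_force: [0.2, 0.4, -0.2]
grip_width: 0.0496
grasp_force: 29.2
```

>>> {"fn": "servo_tool", "kwargs": {"motion": [[[0,0,0.0015],0],[[0,0,0.0015],0],[[0,0,0],0]]}}

```text
t: 8.47
tcp_pos: [0.5644, 0.1594, 0.0253]
eef_rot: [0.597, -3.084, -0.0]
wrist_force: [0.0, -0.7, -0.5]
grip_width: 0.0497
grasp_force: 29.2
```

>>> {"fn": "servo_tool", "kwargs": {"motion": [[[0,0,0.001],0],[[0,0,0],0]]}}

```text
t: 8.63
tcp_pos: [0.5648, 0.1595, 0.0252]
eef_rot: [-0.597, 3.083, 0.0]
wrist_force: [-0.8, -0.5, 3.1]
grip_width: 0.0496
grasp_force: 29.3
```

>>> {"fn": "servo_tool", "kwargs": {"motion": [[[0,0,0],0],[[0,0,0],0],[[0,0,0],0],[[0,0,0],0],[[0,0,0],0],[[0,0,0],0],[[0,0,-0.015],0],[[0,0,-0.03],0],[[0,0,-0.03],0],[[0,0,-0.03],0],[[0,0,0],0]], "fingers": -1}}

```text
t: 9.55
tcp_pos: [0.5673, 0.1602, 0.136]
eef_rot: [-0.596, 3.075, 0.001]
wrist_force: [0.6, 1.0, 0.3]
grip_width: 0.0855
grasp_force: 0.0
```

```bash
python3 - <<'E'
from h import *
S=cam('side');save(S,'nest.png',(205,170,325,290),5)
E
```

```text
(no output)
```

View pics/nest.png

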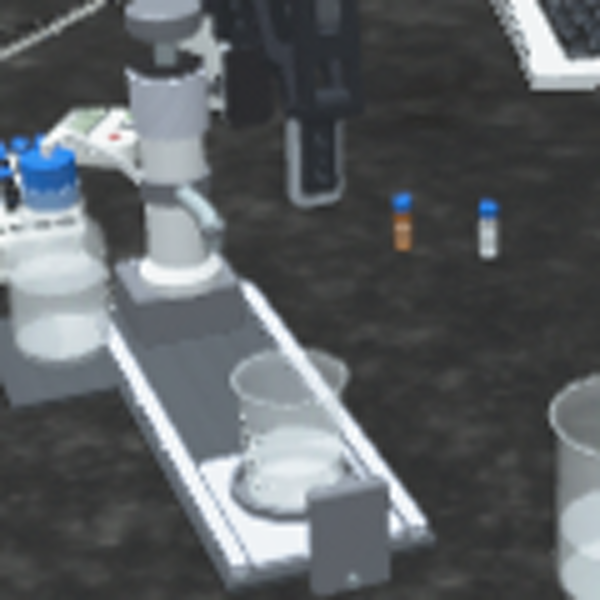

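The nest picture shows the beaker upright inside the ring: base at about (295,485) within the ring, rim level at y≈370. Next I'll close the fingers and go behind the tab.

>>> {"fn": "servo_tool", "kwargs": {"motion": [[[0,0.02,0],0],[[0,0.03,0],0],[[0,0.03,0],0],[[0,0.025,0],0],[[0,0.015,0],0],[[0,0,0.02],0],[[0,0,0.03],0],[[0,0,0.03],0],[[0,0,0.02],0],[[0,0,0],0],[[0,0,0],0]], "fingers": 1}}

```text
t: 10.52
tcp_pos: [0.5183, 0.27, 0.0279]
eef_rot: [0.597, -3.081, 0.002]
wrist_force: [-0.2, -0.2, -0.2]
grip_width: 0.0005
grasp_force: 0.0
```

>>> {"fn": "servo_tool", "kwargs": {"motion": [[[0,-0.006,0],0],[[0,-0.005,0],0],[[0,-0.004,0],0],[[0,-0.003,0],0],[[0,-0.002,0],0],[[0,-0.002,0],0]]}}

```text
t: 11.02
tcp_pos: [0.5284, 0.25, 0.0301]
eef_rot: [-0.596, 3.084, 0.0]
wrist_force: [-0.1, 0.5, -0.9]
grip_width: -0.0003
grasp_force: 0.0
```

>>> {"fn": "servo_tool", "kwargs": {"motion": [[[0,-0.002,0],0],[[0,-0.003,0],0],[[0,-0.003,0],0],[[0,-0.003,0],0]]}}

```text
t: 11.35
tcp_pos: [0.532, 0.2398, 0.0294]
eef_rot: [0.597, -3.084, 0.0]
wrist_force: [-0.8, 0.1, 0.9]
grip_width: 0.0001
grasp_force: 0.0
```

>>> {"fn": "servo_tool", "kwargs": {"motion": [[[0,-0.003,0],0],[[0,-0.003,0],0],[[0,-0.003,0],0],[[0,-0.003,0],0]]}}

```text
t: 11.68
tcp_pos: [0.5366, 0.2287, 0.0295]
eef_rot: [0.597, -3.084, -0.0]
wrist_force: [1.1, 1.0, -0.5]
grip_width: 0.0001
grasp_force: 0.0
```

```bash
cat > shift.py <<'E'
from h import *
old=cv2.resize(cv2.imread('pics/nest.png'),(120,120),interpolation=cv2.INTER_AREA)
S=cam('side');new=np.ascontiguousarray(S['pixels'][:,:,::-1])
x0,y0,x1,y1=40,66,80,102   # beaker patch in crop
r=cv2.matchTemplate(new[150:300,190:330],old[y0:y1,x0:x1],cv2.TM_CCOEFF_NORMED)
_,s,_,l=cv2.minMaxLoc(r);print('score',s,'shift px',l[0]+190-205-x0,l[1]+150-170-y0)
for d in(0,.01,.03,.06,.125):print(d,proj(S,np.array([.5648,.1595,.04])+d*np.array([.3736,-.9276,0]))-proj(S,[.5648,.1595,.04]))
E
python3 shift.py
```

```text
score 0.7264781594276428 shift px -1 0
0 [0. 0.]
0.01 [-1.37747414 -2.04004896]
0.03 [-4.06156591 -6.01520789]
0.06 [ -7.91944583 -11.72875539]
0.125 [-15.6486726 -23.175795 ]
```

>>> {"fn": "servo_tool", "kwargs": {"motion": [[[0,0.015,0],0],[[0,0.02,0],0],[[0,0,0.01],0],[[0,0,0.008],0],[[0,0,0.002],0],[[0,-0.005,0],0],[[0,-0.005,0],0],[[0,-0.004,0],0],[[0,-0.004,0],0],[[0,0,0],0]]}}

```text
t: 12.57
tcp_pos: [0.5308, 0.2438, 0.0098]
eef_rot: [-0.595, 3.084, 0.0]
wrist_force: [-0.1, -0.1, 0.4]
grip_width: -0.0
grasp_force: 0.0
```

```bash
python3 - <<'E'
from h import *
S=cam('side');save(S,'tab.png',(215,170,335,290),5);print(get_state()['tcp_pos'])
E
```

```text
[0.53065748 0.24401735 0.00978468]
```

View pics/tab.png

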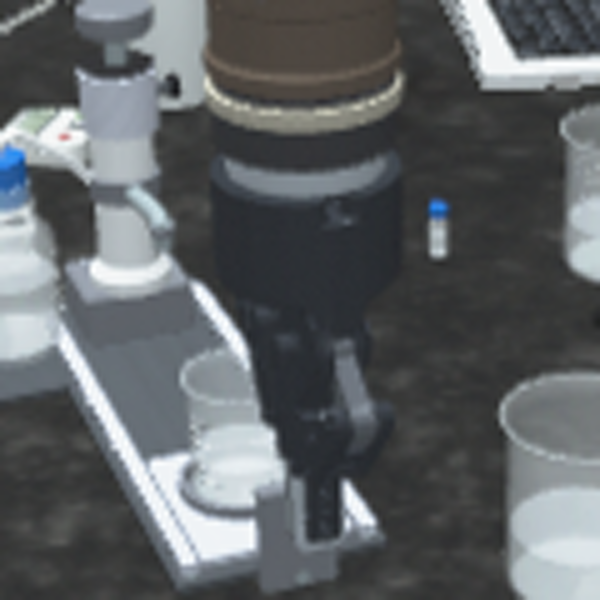

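The tab picture shows the shut fingers right at the tab: tip at about (322,540), tab spanning x 258–335 and down to y≈585. The fingertip clearly sits higher than the TCP reading. The earlier pass went over or along the tab's top, and this height now overlaps the tab. I'll check by projection.

```bash
python3 - <<'E'
from m import *
f=lambda p:(proj(S,p)-[215,170])*5
u=np.array([-.3736,.9276,0]);x=np.array([.9276,.3736,0]);t0=np.array([.5307,.244,0])
for z in(.0098,.02,.03,.04,.05):print('tool z',z,f(t0+[0,0,z]),'near side',f(t0+u*.01+[0,0,z]))
n=np.array([.5648,.1595,0])
for z in(.0585,.03,.005):print('tab',z,f(n+.08*u-.018*x+[0,0,z]),f(n+.08*u+.018*x+[0,0,z]))
E
```

```text
tool z 0.0098 [315.4573979  595.26449192] near side [323.64923808 607.93602667]
tool z 0.02 [314.90762  575.420184] near side [323.13321264 587.96218309]
tool z 0.03 [314.36356329 555.78238335] near side [322.62251151 568.19442794]
tool z 0.04 [313.8144273  535.96124517] near side [322.10699644 548.24033945]
tool z 0.05 [313.26014056 515.95418997] near side [321.58659906 528.09727055]
tab 0.0585 [343.0752044  477.08287709] [263.5217139  494.47947058]
tab 0.03 [344.23340824 533.41098687] [265.74291637 551.26827924]
tab 0.005 [345.22481783 581.62722198] [267.64367058 599.86428453]
```

>>> {"fn": "servo_tool", "kwargs": {"motion": [[[0,0,0.002],0],[[0,0,0.002],0],[[0,-0.003,0],0],[[0,-0.003,0],0],[[0,-0.003,0],0],[[0,-0.003,0],0],[[0,-0.003,0],0]]}}

```text
t: 13.2
tcp_pos: [0.5357, 0.2306, 0.0053]
eef_rot: [0.597, -3.084, -0.0]
wrist_force: [-1.1, 2.1, -2.4]
grip_width: -0.0001
grasp_force: 1.1
```

>>> {"fn": "servo_tool", "kwargs": {"motion": [[[0,-0.003,0],0],[[0,-0.003,0],0],[[0,-0.003,0],0]]}}

```text
t: 13.45
tcp_pos: [0.5391, 0.2221, 0.0054]
eef_rot: [0.597, -3.084, -0.0]
wrist_force: [-0.8, 2.8, -1.9]
grip_width: -0.0003
grasp_force: 1.1
```

```bash
python3 shift.py
```

```text
score 0.634208619594574 shift px -4 -5
0 [0. 0.]
0.01 [-1.37747414 -2.04004896]
0.03 [-4.06156591 -6.01520789]
0.06 [ -7.91944583 -11.72875539]
0.125 [-15.6486726 -23.175795 ]
```

Pushing with about 2.8 N, and the beaker is moving along. Continuing.

>>> {"fn": "servo_tool", "kwargs": {"motion": [[[0,-0.003,0],0],[[0,-0.004,0],0],[[0,-0.005,0],0],[[0,-0.005,0],0],[[0,-0.006,0],0],[[0,-0.006,0],0],[[0,-0.006,0],0],[[0,-0.006,0],0],[[0,-0.006,0],0],[[0,-0.006,0],0],[[0,-0.005,0],0],[[0,-0.005,0],0]]}}

```text
t: 14.5
tcp_pos: [0.5629, 0.1634, 0.0055]
eef_rot: [-0.597, 3.084, -0.0]
wrist_force: [-2.1, 2.5, -1.1]
grip_width: 0.0004
grasp_force: 1.2
```

>>> {"fn": "servo_tool", "kwargs": {"motion": [[[0,-0.005,0],0],[[0,-0.005,0],0],[[0,-0.005,0],0],[[0,-0.004,0],0],[[0,-0.004,0],0],[[0,-0.003,0],0]]}}

```text
t: 15.0
tcp_pos: [0.5726, 0.1395, 0.0055]
eef_rot: [-0.597, 3.084, -0.0]
wrist_force: [-0.7, 1.4, -0.5]
grip_width: 0.0001
grasp_force: 1.1
```

>>> {"fn": "servo_tool", "kwargs": {"motion": [[[0,-0.002,0],0],[[0,-0.002,0],0],[[0,-0.002,0],0]]}}

```text
t: 15.25
tcp_pos: [0.5747, 0.1342, 0.0055]
eef_rot: [-0.598, 3.084, 0.0]
wrist_force: [0.3, 1.6, -0.8]
grip_width: 0.0
grasp_force: 1.1
```

>>> {"fn": "servo_tool", "kwargs": {"motion": [[[0,-0.002,0],0],[[0,-0.002,0],0],[[0,-0.002,0],0],[[0,-0.0015,0],0]]}}

```text
t: 15.58
tcp_pos: [0.5746, 0.1342, 0.0057]
eef_rot: [0.603, -3.081, -0.024]
wrist_force: [-12.8, 29.8, 5.2]
grip_width: -0.0004
grasp_force: 16.1
```

>>> {"fn": "servo_tool", "kwargs": {"motion": [[[0,-0.0015,0],0],[[0,-0.0015,0],0],[[0,-0.0015,0],0]]}}

```text
t: 15.83
tcp_pos: [0.5746, 0.1343, 0.0058]
eef_rot: [0.608, -3.078, -0.037]
wrist_force: [-18.5, 43.3, 6.4]
grip_width: 0.0001
grasp_force: 23.7
```

>>> {"fn": "servo_tool", "kwargs": {"motion": [[[0,-0.0015,0],0],[[0,-0.0015,0],0],[[0,-0.0015,0],0]]}}

```text
t: 16.08
tcp_pos: [0.5745, 0.1344, 0.0059]
eef_rot: [0.612, -3.076, -0.051]
wrist_force: [-24.6, 58.1, 9.4]
grip_width: -0.0003
grasp_force: 31.4
```

Hard stop reached: the carriage is home. Backing off now.

>>> {"fn": "servo_tool", "kwargs": {"motion": [[[0,0.005,0],0],[[0,0.005,0],0],[[0,0.005,0],0],[[0,0.01,0],0],[[0,0.01,0],0],[[0,0,-0.03],0],[[0,0,-0.04],0],[[0,0,-0.04],0],[[0,0,-0.04],0],[[0,0,-0.04],0],[[0,0,-0.03],0],[[0,0,0],0]]}}

```text
t: 17.08
tcp_pos: [0.5701, 0.1518, 0.2332]
eef_rot: [-0.594, 3.074, 0.0]
wrist_force: [0.3, -0.6, 0.7]
grip_width: -0.0004
grasp_force: 0.0
```

```bash
python3 shift.py; python3 - <<'E'
from h import *
np.set_printoptions(precision=4,suppress=True)
s=get_state();R=cv2.Rodrigues(s['eef_rot'])[0];print(s['tcp_pos'],R[:,:2].T,s['wrist_force'],s['qpos'])
n=np.array([.5648,.1595,0]);u=np.array([-.3736,.9276,0])
for P in (n-.195*u,np.array([.6345,-.0192,0]),np.array([.6361,-.0199,0])):print('plunger',P,'tool delta',(R.T@(P-s['tcp_pos']))[:2])
E
```

```text
score 0.7555652260780334 shift px -16 -22
0 [0. 0.]
0.01 [-1.37747414 -2.04004896]
0.03 [-4.06156591 -6.01520789]
0.06 [ -7.91944583 -11.72875539]
0.125 [-15.6486726 -23.175795 ]
[0.5696 0.1517 0.2299] [[-0.9279 -0.3727 -0.0075]
 [-0.3727  0.928  -0.0016]] [ 1.0315 -0.3137 -0.5599] [ 0.2607  0.2465  0.1691  1.4857 -0.0007 -0.1212]
plunger [ 0.6377 -0.0214  0.    ] tool delta [ 0.0031 -0.1856]
plunger [ 0.6345 -0.0192  0.    ] tool delta [ 0.0052 -0.1824]
plunger [ 0.6361 -0.0199  0.    ] tool delta [ 0.0039 -0.1837]
```

The carriage is home: the beaker patch shifted (−16,−22) px against the expected (−15.6,−23.2). Next I'll go over the plunger and feel for it.

>>> {"fn": "servo_tool", "kwargs": {"motion": [[[0,-0.015,0],0],[[0.001,-0.03,0],0],[[0.001,-0.035,0],0],[[0.001,-0.035,0],0],[[0.001,-0.035,0],0],[[0,-0.022,0],0],[[0,-0.012,0],0],[[0,0,0.008],0],[[0,0,0.008],0],[[0,0,0.008],0],[[0,0,0.004],0],[[0,0,0],0]]}}

```text
t: 18.13
tcp_pos: [0.6315, -0.0194, 0.1958]
eef_rot: [0.599, -3.081, -0.001]
wrist_force: [-0.1, -0.6, -0.3]
grip_width: 0.0001
grasp_force: 0.0
```

```bash
python3 - <<'E'
from h import *
np.set_printoptions(precision=4,suppress=True)
s=get_state();print(s['tcp_pos'],s['wrist_force'])
S=cam('side');p=s['tcp_pos']
im=S['pixels'].astype(int);c=proj(S,p+[0,0,.03]);print('exp tip',c,'head top',proj(S,(.636,-.02,.19)))
g=im.sum(2)
x=int(round(c[0]))
print([(y,g[y,x-6:x+7:3].tolist()) for y in range(int(c[1])-16,int(c[1])+24,2)])
E
```

```text
[ 0.6315 -0.0194  0.1958] [-0.12   -0.6163 -0.287 ]
exp tip [238.7434 156.4162] head top [237.9022 169.9157]
[(140, [150, 145, 144, 144, 129]), (142, [153, 157, 119, 141, 128]), (144, [274, 260, 142, 267, 233]), (146, [167, 296, 281, 200, 344]), (148, [231, 295, 145, 192, 235]), (150, [151, 352, 146, 142, 227]), (152, [168, 367, 193, 144, 549]), (154, [314, 412, 138, 138, 713]), (156, [296, 407, 355, 433, 705]), (158, [333, 281, 562, 706, 699]), (160, [376, 231, 641, 683, 678]), (162, [194, 390, 586, 633, 630]), (164, [167, 563, 551, 573, 565]), (166, [135, 143, 538, 569, 560]), (168, [170, 334, 527, 549, 557]), (170, [496, 496, 496, 498, 527]), (172, [507, 512, 499, 467, 377]), (174, [324, 361, 313, 283, 389]), (176, [291, 300, 293, 278, 529]), (178, [203, 303, 314, 520, 537])]
```

The finger tip ends at row ≈155 and the head top is at ≈169. That confirms the tip is about 30 mm above the TCP reading, so I expect contact near TCP z = 0.16.

>>> {"fn": "servo_tool", "kwargs": {"motion": [[[-0.004,-0.002,0.005],0],[[0,0,0.006],0],[[0,0,0.006],0],[[0,0,0.005],0],[[0,0,0.003],0],[[0,0,0.002],0],[[0,0,0],0]]}}

```text
t: 18.77
tcp_pos: [0.6368, -0.0211, 0.1699]
eef_rot: [0.597, -3.084, -0.0]
wrist_force: [0.5, -0.6, 0.6]
grip_width: 0.0003
grasp_force: 0.0
```

>>> {"fn": "servo_tool", "kwargs": {"motion": [[[0,0,0.002],0],[[0,0,0.002],0],[[0,0,0.002],0],[[0,0,0],0]]}}

```text
t: 19.1
tcp_pos: [0.637, -0.0211, 0.1641]
eef_rot: [0.597, -3.084, -0.0]
wrist_force: [0.3, -0.6, -0.2]
grip_width: -0.0002
grasp_force: 0.0
```

>>> {"fn": "servo_tool", "kwargs": {"motion": [[[0,0,0.002],0],[[0,0,0.002],0],[[0,0,0.002],0],[[0,0,0],0]]}}

```text
t: 19.43
tcp_pos: [0.6372, -0.0211, 0.1587]
eef_rot: [-0.597, 3.084, -0.0]
wrist_force: [-1.9, -1.1, 2.9]
grip_width: 0.0
grasp_force: 2.0
```

>>> {"fn": "servo_tool", "kwargs": {"motion": [[[0,0,0.002],0],[[0,0,0.002],0],[[0,0,0.002],0],[[0,0,0.002],0],[[0,0,0.001],0]]}}

```text
t: 19.85
tcp_pos: [0.6372, -0.0211, 0.1498]
eef_rot: [-0.597, 3.084, -0.0]
wrist_force: [-1.0, 0.6, 6.6]
grip_width: -0.0002
grasp_force: 3.0
```

>>> {"fn": "servo_tool", "kwargs": {"motion": [[[0,0,0.001],0],[[0,0,0.001],0],[[0,0,0.001],0],[[0,0,0.001],0],[[0,0,0],0]]}}

```text
t: 20.27
tcp_pos: [0.6372, -0.0211, 0.146]
eef_rot: [-0.597, 3.083, -0.0]
wrist_force: [-1.1, -0.5, 5.9]
grip_width: 0.0005
grasp_force: 2.9
```

>>> {"fn": "servo_tool", "kwargs": {"motion": [[[0,0,0.001],0],[[0,0,0.001],0],[[0,0,0.001],0],[[0,0,0],0]]}}

```text
t: 20.6
tcp_pos: [0.6373, -0.0211, 0.1434]
eef_rot: [-0.597, 3.083, -0.001]
wrist_force: [-2.5, -0.7, 7.7]
grip_width: -0.0003
grasp_force: 3.8
```

>>> {"fn": "servo_tool", "kwargs": {"motion": [[[0,0,0.001],0],[[0,0,0.001],0],[[0,0,0],0]]}}

```text
t: 20.85
tcp_pos: [0.6374, -0.0211, 0.143]
eef_rot: [-0.597, 3.082, -0.001]
wrist_force: [-4.7, 0.6, 15.3]
grip_width: 0.0001
grasp_force: 7.5
```

Stop felt, at about 15 N. Holding with a small extra press.

>>> {"fn": "servo_tool", "kwargs": {"motion": [[[0,0,0.0004],0],[[0,0,0],0],[[0,0,0],0],[[0,0,0],0]]}}

```text
t: 21.18
tcp_pos: [0.6374, -0.0211, 0.143]
eef_rot: [-0.597, 3.081, -0.001]
wrist_force: [-5.7, -0.1, 16.2]
grip_width: 0.0002
grasp_force: 8.3
```

>>> {"fn": "servo_tool", "kwargs": {"motion": [[[0,0,0],0],[[0,0,0],0],[[0,0,0],0],[[0,0,0],0],[[0,0,0],0],[[0,0,0],0],[[0,0,0],0],[[0,0,0],0],[[0,0,0],0],[[0,0,0],0],[[0,0,0],0],[[0,0,0],0]]}}

```text
t: 22.18
tcp_pos: [0.6374, -0.0211, 0.143]
eef_rot: [-0.597, 3.081, -0.001]
wrist_force: [-6.0, -0.6, 17.1]
grip_width: -0.0002
grasp_force: 8.3
```

>>> {"fn": "servo_tool", "kwargs": {"motion": [[[0,0,0],0],[[0,0,0],0],[[0,0,0],0],[[0,0,0],0]]}}

```text
t: 22.52
tcp_pos: [0.6374, -0.0211, 0.143]
eef_rot: [-0.597, 3.081, -0.001]
wrist_force: [-4.7, 0.8, 15.6]
grip_width: 0.0003
grasp_force: 8.3
```

The contact feels stiffer than 5 N/mm, so I'll check numerically that the head really sits on the sleeve.

```bash
python3 - <<'E'
from m import *
N=cam('side')
a=S['pixels'].astype(int).sum(2);b=N['pixels'].astype(int).sum(2)
print('rows 166..204; before x=232,238,244 | now')
for y in range(162,206,1):print(y,a[y,[228,232,235,238,241,244,248]],b[y,[228,232,235,238,241,244,248]])
for z in(.19,.176,.16,.155,.15,.131):print(z,proj(S,(.636,-.02,z)))
E
```

```text
rows 166..204; before x=232,238,244 | now
162 [149 193 161 415 630 630 621] [146 192 129 132 151 371 623]
163 [186 185 179 331 595 595 592] [184 233 193 122 191 595 592]
164 [186 168 303 272 580 566 569] [188 219 309 135 199 563 569]
165 [172 165 475 148 575 563 566] [170 217 309 166 201 565 567]
166 [176 179 143 176 571 559 565] [175 220 353 210 198 558 564]
167 [310 228 148 286 567 561 564] [312 227 352 158 192 559 564]
168 [491 135 233 406 558 554 563] [492 135 353 150 140 557 563]
169 [292 276 421 497 526 540 559] [289 135 364 139 140 553 559]
170 [255 484 496 496 496 503 559] [257 112 412 140 142 551 559]
171 [165 498 496 496 496 452 556] [166 105 412 157 139 551 557]
172 [167 495 513 504 476 317 556] [168 114 412 191 146 548 556]
173 [173 448 529 494 378 255 553] [173 145 410 140 140 547 555]
174 [177 300 348 326 287 259 551] [183 173 405 137 154 543 551]
175 [183 289 298 301 286 293 550] [182 233 407 202 267 532 550]
176 [184 284 295 297 283 412 548] [186 374 422 354 423 508 548]
177 [173 242 280 288 310 527 547] [172 491 456 433 465 499 548]
178 [169 176 247 312 445 538 547] 
[... 1258 characters left out ...]
 528 536 552 500 180] [726 468 528 536 551 500 185]
199 [681 437 543 565 553 497 196] [681 436 544 563 556 501 190]
200 [652 438 543 566 556 498 188] [652 438 542 566 554 498 189]
201 [633 417 544 564 555 499 184] [635 417 543 566 555 499 181]
202 [527 319 540 567 557 501 195] [524 320 543 565 556 501 193]
203 [392 390 542 565 556 504 188] [393 391 542 566 556 503 191]
204 [181 588 539 565 556 503 182] [181 589 539 565 554 504 182]
205 [175 545 528 557 549 471 178] [176 543 528 557 549 469 177]
0.19 [237.90217174 169.91572453]
0.176 [238.24548105 175.1086429 ]
0.16 [238.63331684 180.97507153]
0.155 [238.75354052 182.79358257]
0.15 [238.87330453 184.60514061]
0.131 [239.32426174 191.42634785]
```

The head dropped about 7 px (≈17 mm) and its underside now meets the sleeve's rubber. It stayed seated at about 16 N for over 1.5 s. Letting it rise gently.

>>> {"fn": "servo_tool", "kwargs": {"motion": [[[0,0,-0.001],0],[[0,0,-0.001],0],[[0,0,-0.0015],0],[[0,0,-0.0015],0],[[0,0,-0.0015],0],[[0,0,-0.0015],0],[[0,0,-0.0015],0],[[0,0,-0.0015],0],[[0,0,-0.0015],0],[[0,0,-0.0015],0],[[0,0,-0.0015],0],[[0,0,-0.0015],0]]}}

```text
t: 23.57
tcp_pos: [0.6372, -0.0211, 0.1573]
eef_rot: [-0.597, 3.084, -0.0]
wrist_force: [-1.1, -0.4, 4.9]
grip_width: -0.0004
grasp_force: 2.1
```

>>> {"fn": "servo_tool", "kwargs": {"motion": [[[0,0,-0.001],0],[[0,0,-0.001],0],[[0,0,-0.001],0],[[0,0,-0.001],0],[[0,0,-0.001],0],[[0,0,-0.001],0],[[0,0,-0.001],0],[[0,0,-0.001],0],[[0,0,-0.002],0],[[0,0,-0.003],0],[[0,0,0],0]]}}

```text
t: 24.48
tcp_pos: [0.6373, -0.0211, 0.1708]
eef_rot: [-0.597, 3.083, -0.0]
wrist_force: [0.3, -0.1, 0.2]
grip_width: 0.0
grasp_force: 0.0
```

>>> {"fn": "servo_tool", "kwargs": {"motion": [[[0,0,-0.01],0],[[0,0,-0.02],0],[[0,0,-0.03],0],[[0,0,-0.03],0],[[0,0,-0.02],0],[[0,0,0],0],[[0,0,0],0]]}}

```text
t: 25.07
tcp_pos: [0.6379, -0.0211, 0.282]
eef_rot: [-0.597, 3.081, -0.001]
wrist_force: [0.5, -0.2, -0.7]
grip_width: -0.0
grasp_force: 0.0
```

```bash
python3 shift.py|head -1; python3 - <<'E'
from m import *
N=cam('side')
a=S['pixels'].astype(int).sum(2);b=N['pixels'].astype(int).sum(2)
for y in range(168,186,2):print(y,a[y,[232,235,238,241]],b[y,[232,235,238,241]])
# beaker/nozzle region: match within new picture at full home, white water disc from top
T2=cam('top');p=proj(T2,(.6115,.0436,.073));print('top beaker rim expected px',p,get_state()['wrist_force'],get_state()['t'])
E
```

```text
score 0.755221962928772 shift px -16 -22
168 [135 233 406 558] [139 235 409 559]
170 [484 496 496 496] [483 496 494 496]
172 [495 513 504 476] [495 513 503 476]
174 [300 348 326 287] [301 348 327 287]
176 [284 295 297 283] [285 299 297 280]
178 [176 247 312 445] [176 248 311 446]
180 [162 205 370 238] [167 204 370 236]
182 [168 168 345 172] [167 170 343 172]
184 [297 163 165 195] [296 161 165 193]
top beaker rim expected px [297.98963771 186.93705066] [-0.45226925 -0.25684156 -0.18028696] 25.2167
```

The plunger is back at exactly its original height. The beaker hasn't moved in the home position, and the robot is touching nothing, so I'm handing in.

```bash
python3 -c "
from plant import *
print(close_job())"
```

```text
the job is handed in; nothing more can be done
None
```

The job is handed in at about 25 s: the beaker stands upright in the nest under the nozzle with the carriage home, and the plunger was held seated at about 16 N for over 1.5 s, then eased back to the top; but I overpushed the carriage at its end stop, with wrist force about 64 N (under the 120 N limit, and through the fingers, though the 40 N limit is for the arm and gripper body).

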